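# Vent a freshly charged rock-tumbler barrel: bayonet lid held at half-turn

## Task

The tumbler barrel in the clamp has just been charged and has to breathe before it is closed for good: take its blue bayonet lid from the yellow bucket lid, drop it squarely into the barrel's mouth with its lugs through the two slots (grip bar in line with the green marks), and twist it clockwise halfway, until the white lines on the lid stand at the orange marks. The lid is sprung and turns back if you let go, so finish with the gripper still holding it there, seated on the rim, and never twist on towards the red marks, where the lock pin clicks. Leave everything else on the bench where it is.

Things in the scene. Friction and masses are not known exactly. Their poses are not given: they have to be found in the camera images.
- lid: Loose blue plastic bayonet lid, 120 to 195 g, lying right way up. Origin: centre of the underside of its round plug, z up. Plug 66 mm diameter (59 mm at its tapered bottom 5 mm), 0 to 20 mm high; flange disc 94 mm diameter, 20 to 26 mm high; grip bar on top along the lid's x. White index lines on the flange lie on its x axis. Same either way round (half a turn about z).
- lid_bar (a point): Centre of the lid's grip bar, 43 mm above the lid's underside: the bar is 72 mm long (lid's x), 16 mm wide (lid's y) and 34 mm high, from 26 to 60 mm above the underside. The gripper takes it across the width. Axes as the lid's.
- lid_lugs (a point): On the lid's axis, 7.5 mm above its underside, midway between its two lugs, which stick out of the plug along the lid's +x and -x (in line with the grip bar) to 41.5 mm from the axis; each is 10 mm wide and 7 mm high.
- barrel: Black hexagonal rubber barrel, 104 mm across flats, upright in a grey slide-jaw clamp, both fixed to the bench. Origin: on the bench under the barrel's axis, z up. On top an aluminium neck with a flat rim 136 mm above the bench, 114 mm across. The clamp reaches 80 mm to the barrel's -x, 130 mm to +x, 50 mm to either side and 72 mm high.
- mouth (a point): Centre of the mouth, level with the rim; axes as the barrel's. A 71 mm hole in a ledge 6.5 mm thick, with two slots 16 mm wide along +x and -x, to 44.5 mm from the axis, for the lugs; same either way round. When the flange sits on the rim (lid's origin 20 mm below this point) the lugs are 2.5 mm below the ledge and can turn under it, clockwise from above only.
- half_mark (a point): One of the two orange marks painted on the rim (the other lies opposite), 53 mm from the mouth's centre, 0.70 rad clockwise from the slots: halfway. The lid's white lines must end there. Green marks are at the slots (0, lid drops in), red marks at 1.43 rad clockwise (locked).
- spring_ring (a joint): Angle of the brass spring ring in the neck, rad: 0 at rest, growing clockwise from above, at most 1.36. Its tabs meet the lugs when the lid has turned about 0.075 rad from the slots' middle, then it turns with the lid (about 0.62 with the lid at the orange marks). It springs back with 0.06 N m at 0, 0.14 N m at the orange marks; a lid let go turns back.
- lock_pin (a joint): Red-headed sprung pin through the neck wall at 1.20 rad clockwise from a slot, m: 0 at rest, pushed outwards by a lug that comes by (2 mm), which begins when the lid has turned about 0.95 to 1.1 rad from the slots; past it, at 1.43 rad, it snaps in behind the lug.
- bucket_lid: Yellow plastic bucket lid, fixed to the bench, used as a tray: disc 210 mm across, 4 mm thick, with a rim 12 mm high. Origin: centre of its underside. The bayonet lid and the onyx lie on it.
- onyx: Bystander: glossy black onyx tumblestone, 35 mm across, 22 mm high, on the bucket lid at least 60 mm from the bayonet lid's axis. Origin: centre of its underside.
- caliper: Bystander: chrome caliper lying flat, 235 mm long along its x, 60 mm wide over the jaws, 9 mm thick. Origin: middle of its beam, underside.
- gasket: Bystander: black rubber sealing ring, 74 mm outer diameter, 6 mm thick, flat on the bench. Origin: centre of its underside.
- grit_jar: Bystander: amber glass jar with white cap, 60 mm diameter, 85 mm high. Origin: centre of its underside.
- scoop_cup: Bystander: small white plastic cup, 68 mm diameter, 55 mm high. Origin: centre of its underside.
- brush: Bystander: cleaning brush lying along its x, 170 mm long. Origin: underside, about mid-length.
- agate: Bystander: brown agate stone, 48 mm across, 29 mm high. Origin: centre of its underside.
Mind the look-alikes: they are no part of the job. Of the things that look like the lid, the middle-sized one is meant.

How it is judged:
By the outcome, as a careful person would: the job done as asked, in the order asked, and still so for the second after the job is handed in, while the arm keeps its last pose, push and grip.
It also fails if it takes over 51 s, if anything falls off the work surface, if the arm or the gripper's body presses on something with over 40 N, if the wrist force passes 120 N, or if a joint passes its speed limit or range.

## Robot

A 6-joint arm with a two-finger parallel gripper is mounted at the origin on the work surface. World frame = base frame: x ahead of the robot, y to its left, z up, the work surface at z = 0. Lengths are in m, angles in rad, forces in N, time in s.
With the tool pointing down it reaches from about 0.3 to 0.875 m from the base axis. Payload 6.4 kg.
Tool frame: the origin (TCP) lies at the very end of the fingers, on their centre line; the grasp point (between the pads) lies tcp_to_grasp behind it (tcp_to_grasp is the distance from the TCP to the grasp point, in m); z points along the fingers, y is the direction in which the jaws open and shut (so a half turn about z gives the same grasp; the last joint's range is limited). The gripper opens to 85 mm and grips with 20 to 120 N. Pads are 22 mm wide; open, the fingers measure 114 mm over their backs; the gripper's body (76 mm by 85 mm) begins 54 mm behind the grasp point. The pads swing forward as they close: fully open they stand 13 mm farther back than shut.
Start: joints at [1.035, 0.181, 1.607, -0, 1.354, -0.206], TCP at [0.186, 0.544, 0.192] pointing down, gripper open.
Joint ranges: [-2.99, 2.99], [-0.89, 2.07], [0.3, 2.58], [-1.14, 4.28], [0, 2.63], [-3.12, 3.12]. Speed limits (rad/s): [2.57, 2.57, 3.01, 3.14, 3.14, 3.14].

## Interface

Orientations are given as a unit quaternion [w, x, y, z].
In Python, from bench import get_obs, camera, hand_in, tcp_to_grasp gives the robot as it stands.
- The arm moves only by the shell command python3 -m inch 'ROWS' [OPENING]. ROWS is JSON, a list of rows, each an object with "delta_pos": the shift along the tool's x, y, z in cm, a list of three; "rotation": the turn, a rotation vector about the tool's x, y, z in rad, a list of three. In form: [{"delta_pos": [x, y, z], "rotation": [rx, ry, rz]}, ...]. A call has 1 to 10 rows; each row shifts and turns the commanded pose from where the row before left it, along the tool's axes as they then stand; what a row does not reach is not made up. A row lasts 1/10 s, in which the tool goes at most 50 mm and 8.59 degrees, less where a joint would pass 70% of its speed; a pose out of reach is approached as far as the arm can. A call is refused whole if a number of a shift passes 5 or a number of a turn 0.15, either way. A call with a gripper value outside its range is refused whole. OPENING is the finger opening in cm, from 0 to 8.54, set as the call begins (- or left out, the last holds). The fingers move at their own pace and stop on an object; the grip force is fixed at half the most. Time passes only in rows, so rows that do not move let the fingers close. It gives the time, the measured TCP pose, the force and the opening at its end, in the units of the state.
- get_obs(): the state, without advancing time (a new reading comes with each control period).
- camera(name): name is "side" or "top"; returns a dict with "color" (480x640x3 uint8, red, green, blue), "vfov" (degrees; the focal length in pixels is half the picture's height over the tangent of half this angle, whatever the lens; pixels are square), "cx", "cy" (the principal point, pixels), "k1" (the pictures are not rectified: a ray, as slopes to the right and down, at radius r is drawn at 1 + k1 r^2 times it, then the intrinsics apply), "eye" and "orientation" of the camera in the world. Camera axes: x right, y down, z forward; pixel columns grow to the right and rows downward; lengths in m; the calibration is good to about 2 mm. A picture is of the moment at which its call begins. There is no depth.
- hand_in(): hands the job in, once; it reports no verdict.
The state is a dict: "time_s": time; "q": joint angles; "dq": joint speeds; "joint_efforts": joint torques, N m; "eef_pos": TCP position; "eef_rot": TCP orientation; "wrist_force": force on the tool from outside, world axes, zero at the start; "torque": the same for the moment, N m; "opening": opening from 0.0 (shut) to 1.0 (fully open).
Only numpy, scipy, OpenCV 4.12 (cv2) and the standard library are available. Lean on these libraries where they do the work, as an engineer would, in place of code of your own. Each camera call takes 0.05 s, during which the arm holds its last target.

## Working session

There is one attempt and no reset: what is moved stays moved. The work goes in short steps, Python scripts to look and compute and a shell command to move; the robot and the scene stay as the last step left them, time stands still between calls to the robot, and variables do not carry over. Pictures are saved under pics/ and viewed, and the job is handed in when it is done.

```bash
ls; mkdir -p pics; python3 - <<'E'
from bench import get_obs, camera, tcp_to_grasp
import cv2
print(get_obs(), tcp_to_grasp)
for n in("side","top"):
    c=camera(n); cv2.imwrite(f"pics/{n}0.png",c["color"][:,:,::-1]); print({k:v for k,v in c.items() if k!="color"})
E
```

```text
pics
{'time_s': 0.0, 'q': array([ 1.03467889e+00,  1.81512559e-01,  1.60800970e+00, -1.11684062e-05,
        1.35377154e+00, -2.06297613e-01]), 'dq': array([-5.42248782e-04,  7.38509461e-04, -6.81792286e-04, -2.49117547e-05,
       -2.07423154e-03, -2.28058138e-04]), 'joint_efforts': array([-1.62450997e-03, -4.44858742e+01, -3.51339912e+01, -4.84224402e-04,
        9.03480104e-03,  1.58589643e-05]), 'eef_pos': array([0.18589475, 0.5434777 , 0.19069939]), 'eef_rot': array([-3.03456043e-04,  1.64162216e-01,  9.86432990e-01, -7.94616155e-04]), 'wrist_force': array([ 0.40644193, -0.44956864, -0.53049891]), 'torque': array([ 0.01583368, -0.03534712, -0.00220382]), 'opening': 0.9977270935460198} 0.0187
{'vfov': 44.15084456263824, 'cx': 322.47202945800746, 'cy': 238.52526608203232, 'k1': 0.054041280520853364, 'eye': array([ 0.01009654, -0.89952996,  1.1817307 ]), 'orientation': array([-0.36253173,  0.89369987, -0.24771166,  0.09225091])}
{'vfov': 55.93515977015291, 'cx': 325.2124056953996, 'cy': 238.10200093602603, 'k1': -0.001750110856360376, 'eye': array([ 0.35958403, -0.02623761,  1.00726915]), 'orientation': array([ 0.072223  , -0.6979573 ,  0.70979085, -0.06193868])}
```

View pics/side0.png

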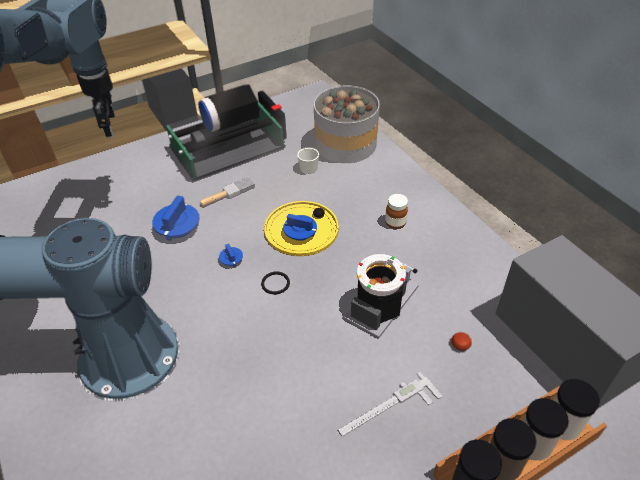

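View pics/top0.png

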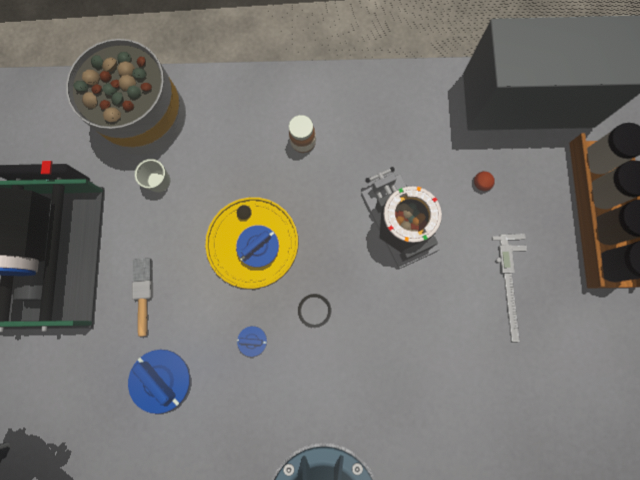

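The top view shows the target lid at about (258,246) on the yellow tray, with the onyx at (244,212) and the neck at (412,214). The larger and smaller blue look-alikes are at (159,381) and (252,341). Next I'll zoom in and measure.

```bash
cat > h.py <<'E'
import numpy as np, cv2
from scipy.spatial.transform import Rotation as R
from bench import get_obs, camera, tcp_to_grasp
def rot(q): return R.from_quat([q[1],q[2],q[3],q[0]])
def cal(c):
    f=240/np.tan(np.radians(c["vfov"])/2)
    K=np.array([[f,0,c["cx"]],[0,f,c["cy"]],[0,0,1]]); D=np.array([c["k1"],0,0,0.])
    return K,D
def ray(c,uv):
    K,D=cal(c)
    p=cv2.undistortPoints(np.float64(uv).reshape(-1,1,2),K,D).reshape(-1,2)
    d=np.c_[p,np.ones(len(p))]
    return rot(c["orientation"]).apply(d)
def plane(c,uv,z):
    d=ray(c,uv); return c["eye"]+d*((z-c["eye"][2])/d[:,2])[:,None]
def proj(c,P):
    K,D=cal(c); q=rot(c["orientation"]).inv().apply(np.atleast_2d(P)-c["eye"])
    return cv2.projectPoints(q,np.zeros(3),np.zeros(3),K,D)[0].reshape(-1,2)
def hsv(c): return cv2.cvtColor(c["color"],cv2.COLOR_RGB2HSV)
def crop(c,x0,y0,x1,y1,s,fn):
    cv2.imwrite(fn,cv2.resize(c["color"][y0:y1,x0:x1,::-1],None,fx=s,fy=s,interpolation=cv2.INTER_CUBIC))
E
python3 - <<'E'
from h import *
t=camera("top"); s=camera("side")
crop(t,200,190,300,290,6,"pics/t1.png"); crop(t,360,160,460,270,5,"pics/t2.png")
crop(s,260,190,350,260,7,"pics/s1.png"); crop(s,330,240,430,340,6,"pics/s2.png")
for n,c in(("t",t),("s",s)):
    h=hsv(c); m=cv2.inRange(h,(105,120,60),(128,255,255))
    n_,l,st,ce=cv2.connectedComponentsWithStats(m)
    for i in range(1,n_):
        if st[i,4]>60: print(n,st[i],ce[i],plane(c,ce[i],0.03))
E
```

```text
t [237 226  34  31 605] [251.14049587 238.83305785] [[0.54904192 0.15011353 0.03      ]]
t [244 235  34  31 518] [264.05405405 253.31853282] [[0.51617199 0.12121122 0.03      ]]
t [  0 268  35   7 200] [ 15.325 271.44 ] [[0.4856034  0.66863473 0.03      ]]
t [239 327  27  16 279] [251.43727599 334.40860215] [[0.34256771 0.14624701 0.03      ]]
t [ 128  350   61   64 2759] [158.41826749 381.63465024] [[0.24892828 0.3395137  0.03      ]]
s [199 101  13  24 135] [203.91111111 111.52592593] [[0.52267149 0.79097961 0.03      ]]
s [ 153  196   46   43 1242] [175.58615137 218.50805153] [[0.24998001 0.34522475 0.03      ]]
s [283 214  34  26 662] [299.29305136 226.72507553] [[0.52956272 0.13597338 0.03      ]]
s [219 244  24  22 356] [230.39606742 255.39325843] [[0.32259491 0.13728379 0.03      ]]
```

```bash
python3 - <<'E'
import cv2,numpy as np
a=cv2.imread("pics/t1.png");b=cv2.imread("pics/t2.png")
a=cv2.resize(a,(400,400));b=cv2.resize(b,(400,440))
o=np.zeros((440,800,3),np.uint8);o[:400,:400]=a;o[:,400:]=b;cv2.imwrite("pics/tt.png",o)
a=cv2.imread("pics/s1.png");b=cv2.imread("pics/s2.png")
a=cv2.resize(a,(400,311));b=cv2.resize(b,(400,400))
o=np.zeros((400,800,3),np.uint8);o[:311,:400]=a;o[:,400:]=b;cv2.imwrite("pics/ss.png",o)
E
```

```text
(no output)
```

View pics/tt.png

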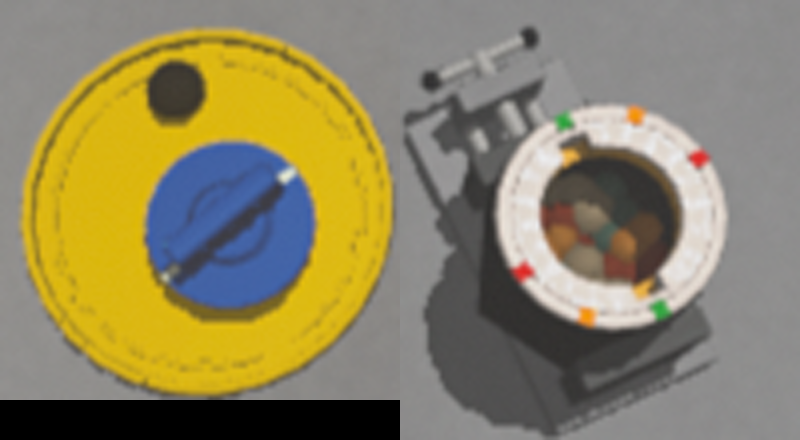

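View pics/ss.png

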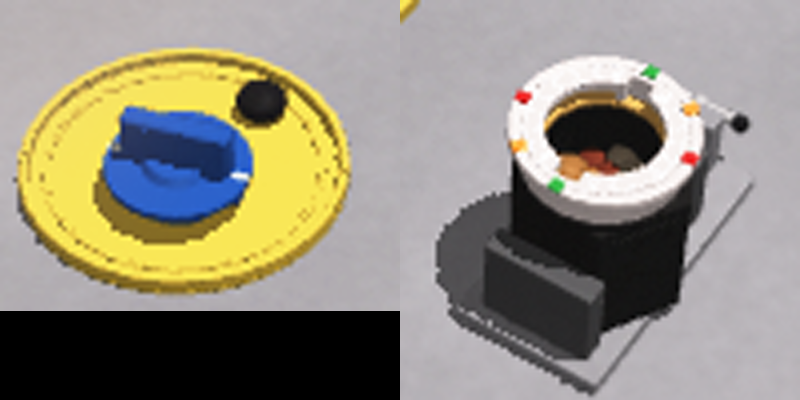

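Zoomed top view: green marks sit at the upper-left and lower-right of the neck, orange and red follow clockwise, and the lid's bar runs up-right with white ticks at both ends. Now I'll measure each of these.

```bash
cat > meas.py <<'E'
from h import *
def marks(c,box,z=0.136,pr=True):
    x0,y0,x1,y1=box; s=8
    im=cv2.resize(c["color"][y0:y1,x0:x1],None,fx=s,fy=s,interpolation=cv2.INTER_CUBIC)
    h=cv2.cvtColor(im,cv2.COLOR_RGB2HSV); out={}
    for n,lo,hi in(("green",(50,120,60),(75,255,255)),("orange",(12,190,190),(19,255,255)),("red",(174,150,120),(180,255,255)),("red2",(0,170,150),(5,255,255))):
        m=cv2.inRange(h,lo,hi); k,l,st,ce=cv2.connectedComponentsWithStats(m)
        for i in range(1,k):
            if st[i,4]>150:
                uv=(ce[i]+.5)/s-.5+[x0,y0]; out.setdefault(n[:6],[]).append((plane(c,uv,z)[0],st[i,4],uv))
    return out
E
python3 - <<'E'
from meas import *
C={"top":camera("top"),"side":camera("side")}
for n,box in(("top",(375,175,450,250)),("side",(345,245,415,305))):
    c=C[n]
    print(n)
    for k,v in marks(c,box).items():
        for p,a,uv in v: print(k,p.round(4),a,uv.round(1))
# lid: white ticks & blue contour
for n,box in(("top",(225,215,290,280)),("side",(275,205,325,245))):
    c=C[n];x0,y0,x1,y1=box;s=8
    im=cv2.resize(c["color"][y0:y1,x0:x1],None,fx=s,fy=s,interpolation=cv2.INTER_CUBIC)
    h=cv2.cvtColor(im,cv2.COLOR_RGB2HSV)
    w=cv2.inRange(h,(0,0,110),(179,110,255)); k,l,st,ce=cv2.connectedComponentsWithStats(w)
    print(n)
    for i in range(1,k):
        if st[i,4]>60:
            uv=(ce[i]+.5)/s-.5+[x0,y0]; print("white",uv.round(1),plane(c,uv,.03).round(4),st[i])
    m=cv2.inRange(h,(100,110,40),(130,255,255)); m=cv2.morphologyEx(m,cv2.MORPH_CLOSE,np.ones((31,31)))
    cs=max(cv2.findContours(m,cv2.RETR_EXTERNAL,cv2.CHAIN_APPROX_NONE)[0],key=len)[:,0]
    P=plane(c,(cs+.5)/s-.5+[x0,y0],.028)[:,:2]
    (cx,cy),r=cv2.minEnclosingCircle(P.astype(np.float32)*1000)
    A=np.c_[2*P,np.ones(len(P))];sol=np.linalg.lstsq(A,(P**2).sum(1),rcond=None)[0]
    print("circle",cx,cy,r,"lsq",sol[:2],np.sqrt(sol[2]+sol[:2]@sol[:2]))
E
```

```text
top
green [ 0.6225 -0.1666  0.136 ] 473 [400.4 190. ]
green [ 0.5255 -0.2096  0.136 ] 649 [424.7 237.2]
orange [ 0.6251 -0.2025  0.136 ] 447 [418.3 188.4]
orange [ 0.523  -0.1732  0.136 ] 528 [406.2 238.8]
red2 [ 0.6022 -0.2329  0.136 ] 451 [434.3 199.1]
red2 [ 0.546  -0.1429  0.136 ] 517 [390.2 227.6]
side
green [ 0.62   -0.1653  0.136 ] 431 [392.4 257.5]
green [ 0.5235 -0.2085  0.136 ] 495 [368.6 286. ]
orange [ 0.622  -0.2014  0.136 ] 179 [402.1 267. ]
orange [ 0.5206 -0.1728  0.136 ] 188 [358.9 276.2]
red2 [ 0.5442 -0.1425  0.136 ] 413 [360.3 263.8]
red2 [ 0.6001 -0.2315  0.136 ] 430 [402.1 279.2]
top
white [257.6 241.1] [[0.5436 0.1357 0.03  ]] [  89   81  344  334 8150]
white [285.8 275.8] [[0.466  0.0735 0.03  ]] [ 428  429   92   91 3984]
circle 533.70263671875 137.09512329101562 45.99625015258789 lsq [0.53435717 0.13644269] 0.04440987207495418
side
white [276.9 206. ] [[0.5158 0.2429 0.03  ]] [   0    0   53   33 1000]
white [323.8 205. ] [[0.6321 0.1762 0.03  ]] [388   0  12   9  95]
white [300.9 221.1] [[0.5442 0.1528 0.03  ]] [  62   69  276  177 2855]
circle 531.6050415039062 143.5605926513672 55.80287551879883 lsq [0.53088371 0.13931676] 0.04809413499951597
```

```bash
python3 - <<'E'
from meas import *
C={"top":camera("top"),"side":camera("side")}
for n,box in(("top",(225,215,290,280)),("side",(275,205,325,245))):
    c=C[n];x0,y0,x1,y1=box;s=8
    im=cv2.resize(c["color"][y0:y1,x0:x1],None,fx=s,fy=s,interpolation=cv2.INTER_CUBIC)
    h=cv2.cvtColor(im,cv2.COLOR_RGB2HSV)
    w=cv2.inRange(h,(0,0,120),(179,75,255)); k,l,st,ce=cv2.connectedComponentsWithStats(w)
    print(n)
    for i in range(1,k):
        if st[i,4]>30:
            uv=(ce[i]+.5)/s-.5+[x0,y0]; print("white",uv.round(1),plane(c,uv,.03).round(4),st[i])
cv2.imwrite("pics/lid8.png",cv2.resize(C["top"]["color"][222:270,230:286,::-1],None,fx=12,fy=12,interpolation=cv2.INTER_NEAREST))
cv2.imwrite("pics/lid8s.png",cv2.resize(C["side"]["color"][208:244,278:322,::-1],None,fx=16,fy=16,interpolation=cv2.INTER_NEAREST))
E
```

```text
top
white [261.1 234.4] [[0.5586 0.1282 0.03  ]] [  91   83  340  231 3848]
white [241.  258.7] [[0.505  0.1716 0.03  ]] [120 341  24  27 385]
white [285.9 276.1] [[0.4654 0.0732 0.03  ]] [ 431  433   89   87 3574]
side
white [276.7 205.9] [[0.5156 0.2435 0.03  ]] [  0   0  50  32 865]
white [323.9 204.9] [[0.6326 0.1763 0.03  ]] [390   0  10   8  65]
white [306.7 220.8] [[0.5584 0.1457 0.03  ]] [  95   70  242  141 1313]
white [284.5 222.9] [[0.5018 0.1707 0.03  ]] [ 63 116  34  69 377]
```

View pics/lid8.png

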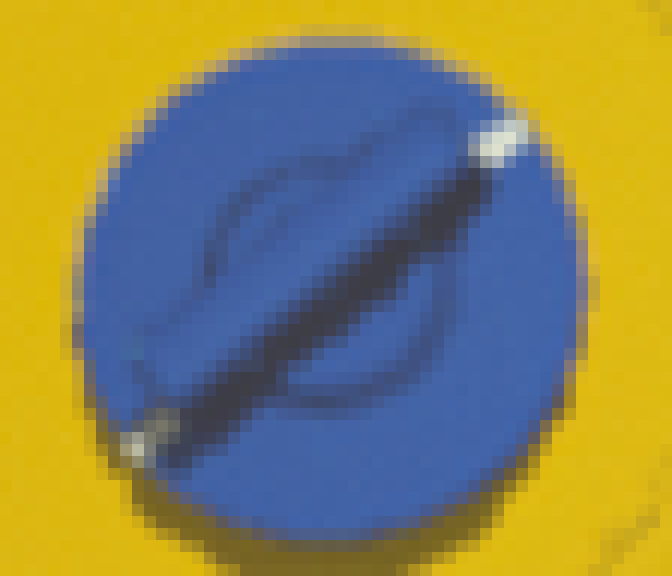

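View pics/lid8s.png

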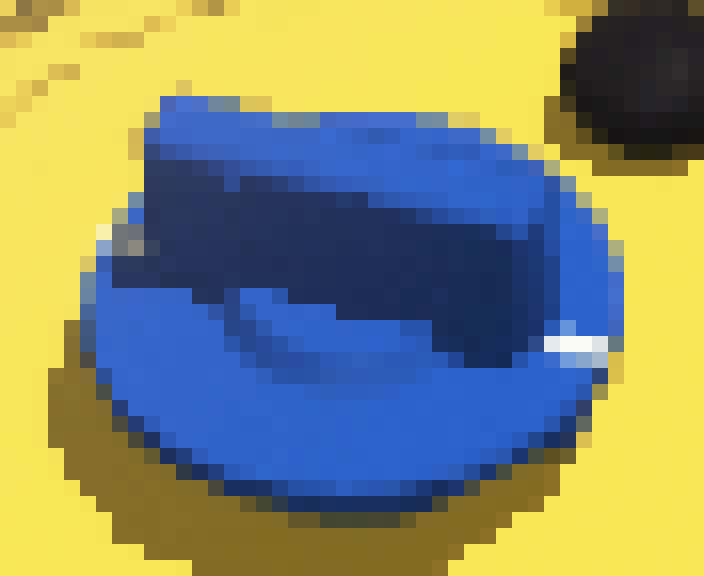

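```bash
python3 - <<'E'
from meas import *
C={"top":camera("top"),"side":camera("side")}
for n,p in(("top",[(271.0,233.3),(241.5,258.3),(273.5,231.4),(239.9,259.7),(257.3,245.7)]),("side",[(313.5,229.0),(285,222.5)])):
    P=plane(C[n],p,.03); print(n,P.round(4))
    d=P[0]-P[1]; print("yaw",np.arctan2(d[1],d[0]), "mid",(P[0]+P[1])/2)
q=get_obs()["eef_rot"]; print(rot(q).as_matrix().round(3))
E
```

```text
top [[0.5607 0.1063 0.03  ]
 [0.506  0.1706 0.03  ]
 [0.5649 0.1008 0.03  ]
 [0.503  0.1741 0.03  ]
 [0.5334 0.1363 0.03  ]]
yaw -0.8662154611926447 mid [0.53335235 0.13844167 0.03      ]
side [[0.5586 0.1078 0.03  ]
 [0.5038 0.1713 0.03  ]]
yaw -0.8580894660664485 mid [0.53115855 0.13955075 0.03      ]
[[-0.946  0.324 -0.   ]
 [ 0.324  0.946 -0.   ]
 [-0.    -0.    -1.   ]]
```

Both cameras give a lid yaw of about −0.862. They agree on positions to about 2 mm: lid near (0.5325, 0.138), mouth near (0.573, −0.1875), slot yaw about 0.419. I'll move over the lid.

```bash
python3 -m inch '[{"delta_pos":[-3.8,-2.3,0],"rotation":[0,0,0]},{"delta_pos":[-3.8,-2.3,0],"rotation":[0,0,0]},{"delta_pos":[-3.8,-2.3,0],"rotation":[0,0,0]},{"delta_pos":[-3.8,-2.3,0],"rotation":[0,0,0]},{"delta_pos":[-3.8,-2.3,0],"rotation":[0,0,0]},{"delta_pos":[-3.8,-2.3,0],"rotation":[0,0,0]},{"delta_pos":[-3.8,-2.3,0],"rotation":[0,0,0]},{"delta_pos":[-3.8,-2.3,0],"rotation":[0,0,0]},{"delta_pos":[-3.8,-2.3,0],"rotation":[0,0,0]},{"delta_pos":[-3.8,-2.3,0],"rotation":[0,0,0]}]' 5
python3 -m inch '[{"delta_pos":[0,0,0],"rotation":[0,0,0.14]},{"delta_pos":[0,0,0],"rotation":[0,0,0.14]},{"delta_pos":[0,0,0],"rotation":[0,0,0.14]},{"delta_pos":[0,0,0],"rotation":[0,0,0.112]},{"delta_pos":[0,0,0],"rotation":[0,0,0]}]'
cat > go.py <<'E'
import sys
from h import *
o=get_obs(); M=rot(o["eef_rot"]); m=M.as_matrix()
x,y,z,yaw=map(float,sys.argv[1:5])   # target TCP, yaw of tool y
d=m.T@(np.array([x,y,z])-o["eef_pos"])*100
cy=np.arctan2(m[1,1],m[0,1]); dy=(yaw-cy+np.pi)%(2*np.pi)-np.pi
print("t",o["time_s"],"pos",o["eef_pos"].round(4),"yaw_y",cy.round(4),"tilt",m[:2,2].round(4),"q",o["q"].round(3))
print("delta cm",d.round(2),"rz",-dy.round(3),"F",o["wrist_force"].round(1),"T",o["torque"].round(2),"op",o["opening"])
E
python3 go.py 0.5325 0.138 0.12 0.709
```

```text
time_s: 1.5
eef_pos: [0.4723, 0.2018, 0.1919]
eef_rot: [0.0, 0.164, 0.986, 0.0]
wrist_force: [0.5, 0.3, 0.7]
opening: 0.589
time_s: 2.0
eef_pos: [0.4713, 0.2033, 0.1916]
eef_rot: [0.0, 0.418, 0.908, 0.0]
wrist_force: [0.4, -0.5, 0.4]
opening: 0.587
t 2.0 pos [0.4713 0.2033 0.1916] yaw_y 0.7079 tilt [0.0001 0.    ] q [ 0.176  0.042  1.76   0.     1.34  -0.532]
delta cm [-8.94  0.4   7.16] rz -0.001 F [ 0.4 -0.5  0.4] T [-0.02  0.01  0.07] op 0.5870072756392161
```

```bash
python3 -m inch '[{"delta_pos":[-3,0.1,2.4],"rotation":[0,0,0]},{"delta_pos":[-3,0.1,2.4],"rotation":[0,0,0]},{"delta_pos":[-2.9,0.2,2.4],"rotation":[0,0,0]},{"delta_pos":[0,0,0],"rotation":[0,0,0]}]'
python3 - <<'E'
from h import *
t=camera("top"); s=camera("side")
g=get_obs()["eef_pos"]
print(g,proj(t,g),proj(s,g))
a=cv2.resize(t["color"][205:285,215:295,::-1],(400,400),interpolation=cv2.INTER_NEAREST)
b=cv2.resize(s["color"][170:250,260:340,::-1],(400,400),interpolation=cv2.INTER_NEAREST)
cv2.imwrite("pics/hov.png",np.hstack([a,b]))
E
python3 go.py 0.5325 0.138 0.12 0.709
```

```text
time_s: 2.4
eef_pos: [0.5317, 0.1359, 0.1161]
eef_rot: [-0.002, 0.418, 0.909, -0.001]
wrist_force: [-0.9, 0.6, -0.1]
opening: 0.584
[0.53178974 0.13816215 0.11898915] [[249.09864334 238.87010076]] [[298.18109783 202.15923816]]
t 2.5 pos [0.5318 0.1382 0.119 ] yaw_y 0.7099 tilt [-0.0019  0.0002] q [ 0.038  0.203  1.737  0.     1.204 -0.672]
delta cm [-0.06  0.04 -0.1 ] rz 0.001 F [0.3 0.8 0.8] T [-0.01  0.01 -0.07] op 0.5859983029776134
```

View pics/hov.png

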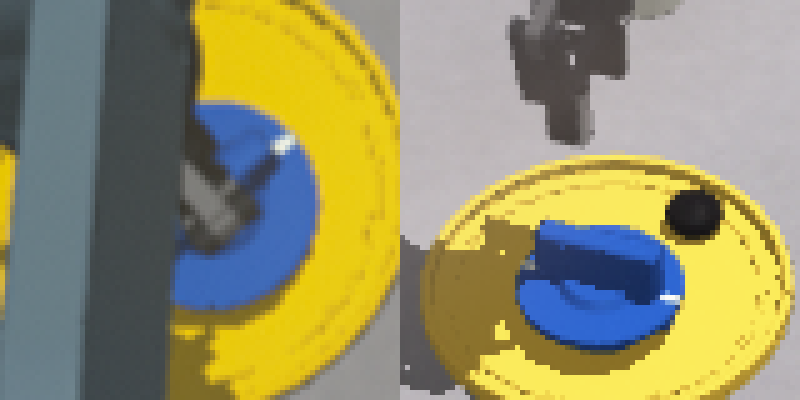

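The side view shows the fingers straddling the bar's line, consistent with the calibration. The arm hides half of the top view. Descending.

```bash
python3 -m inch '[{"delta_pos":[0,0,2],"rotation":[0,0,0]},{"delta_pos":[-0.1,0,2],"rotation":[0,0,0]},{"delta_pos":[0,0,2],"rotation":[0,0,0]},{"delta_pos":[0,0,1.5],"rotation":[0,0,0]},{"delta_pos":[0,0,0.9],"rotation":[0,0,0]},{"delta_pos":[0,0,0],"rotation":[0,0,0]},{"delta_pos":[0,0,0],"rotation":[0,0,0]}]'
python3 - <<'E'
from h import *
s=camera("side")
crop(s,250,160,350,260,6,"pics/gr.png")
E
python3 go.py 0.5325 0.138 0.035 0.709
```

```text
time_s: 3.2
eef_pos: [0.5334, 0.1379, 0.0364]
eef_rot: [0.0, 0.417, 0.909, 0.0]
wrist_force: [0.7, -0.3, 0.4]
opening: 0.586
t 3.25 pos [0.5337 0.1379 0.0366] yaw_y 0.7095 tilt [0.0017 0.0001] q [ 0.037  0.319  1.783  0.     1.038 -0.672]
delta cm [ 0.09 -0.08  0.16] rz 0.0 F [0.7 0.4 0.9] T [ 0.01 -0.02  0.05] op 0.5850543124110624
```

View pics/gr.png

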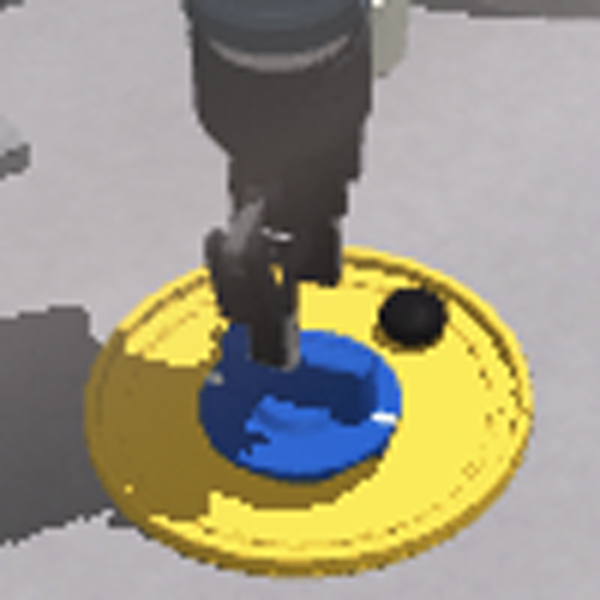

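The fingers straddle the bar near its middle. Down 2 mm, then close.

```bash
python3 -m inch '[{"delta_pos":[0.1,-0.1,0.2],"rotation":[0,0,0]},{"delta_pos":[0,0,0],"rotation":[0,0,0]}]'
python3 -m inch '[{"delta_pos":[0,0,0],"rotation":[0,0,0]},{"delta_pos":[0,0,0],"rotation":[0,0,0]},{"delta_pos":[0,0,0],"rotation":[0,0,0]},{"delta_pos":[0,0,0],"rotation":[0,0,0]},{"delta_pos":[0,0,0],"rotation":[0,0,0]},{"delta_pos":[0,0,0],"rotation":[0,0,0]}]' 0
python3 -m inch '[{"delta_pos":[0,0,-1],"rotation":[0,0,0]},{"delta_pos":[0,0,-2],"rotation":[0,0,0]},{"delta_pos":[0,0,-3],"rotation":[0,0,0]},{"delta_pos":[0,0,-3],"rotation":[0,0,0]},{"delta_pos":[0,0,-3],"rotation":[0,0,0]},{"delta_pos":[0,0,-3],"rotation":[0,0,0]},{"delta_pos":[0,0,-2],"rotation":[0,0,0]},{"delta_pos":[0,0,0],"rotation":[0,0,0]}]'
python3 - <<'E'
from h import *
s=camera("side")
crop(s,250,100,350,260,4,"pics/lift.png")
E
python3 go.py 0.573 -0.1875 0.20 1.99
```

```text
time_s: 3.45
eef_pos: [0.5316, 0.1378, 0.034]
eef_rot: [0.0, 0.418, 0.909, 0.0]
wrist_force: [0.5, 0.7, 1.0]
opening: 0.585
time_s: 4.05
eef_pos: [0.5315, 0.1378, 0.0336]
eef_rot: [-0.0, 0.418, 0.909, -0.0]
wrist_force: [0.5, 0.5, -0.2]
opening: 0.001
time_s: 4.85
eef_pos: [0.5338, 0.1379, 0.2081]
eef_rot: [0.003, 0.418, 0.909, 0.002]
wrist_force: [-0.2, 0.0, 0.9]
opening: 0.001
t 4.9 pos [0.5326 0.1378 0.2057] yaw_y 0.7091 tilt [0.0041 0.0001] q [ 0.037  0.11   1.658 -0.     1.37  -0.672]
delta cm [-27.32 -18.12   0.59] rz -1.281 F [-0.5 -0.3 -0.3] T [-0.03 -0.01 -0.03] op -0.0032884173127806088
```

View pics/lift.png

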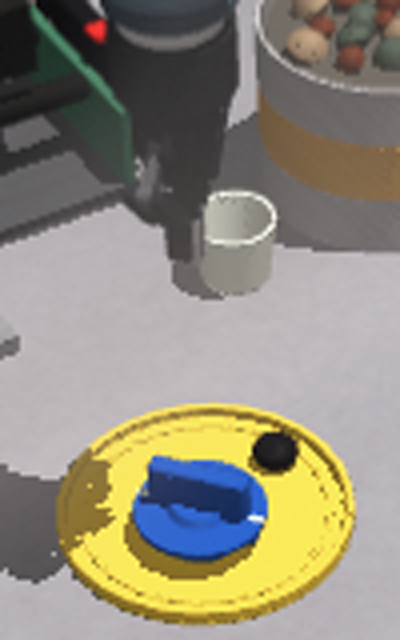

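The lid stayed on the tray and the fingers shut on nothing. I'll find out where the fingertips really are relative to the reported TCP.

```bash
python3 - <<'E'
from h import *
s=camera("side"); t=camera("top"); o=get_obs(); g=o["eef_pos"]
print(g,proj(s,g),proj(t,g))
p=proj(s,g)[0]; im=s["color"].copy()
im=cv2.resize(im[110:250,250:350],None,fx=4,fy=4,interpolation=cv2.INTER_NEAREST)
for P,col in((g,(255,0,0)),(g+[0,0,.0187],(0,255,0)),([.5325,.138,.064],(255,255,0))):
    q=(proj(s,P)[0]-[250,110]+.5)*4; cv2.drawMarker(im,tuple(q.astype(int)),col,cv2.MARKER_CROSS,14,1)
im2=cv2.resize(t["color"][190:290,200:300],None,fx=4,fy=4,interpolation=cv2.INTER_NEAREST)
for P,col in((g,(255,0,0)),([.5325,.138,.064],(255,255,0))):
    q=(proj(t,P)[0]-[200,190]+.5)*4; cv2.drawMarker(im2,tuple(q.astype(int)),col,cv2.MARKER_CROSS,14,1)
o=np.zeros((560,800,3),np.uint8);o[:,:400]=im;o[:400,400:]=im2
cv2.imwrite("pics/tcp.png",o[:,:,::-1])
E
```

```text
[0.53085481 0.13774364 0.20290418] [[296.47313623 178.07031698]] [[240.97249935 230.7618312 ]]
```

View pics/tcp.png

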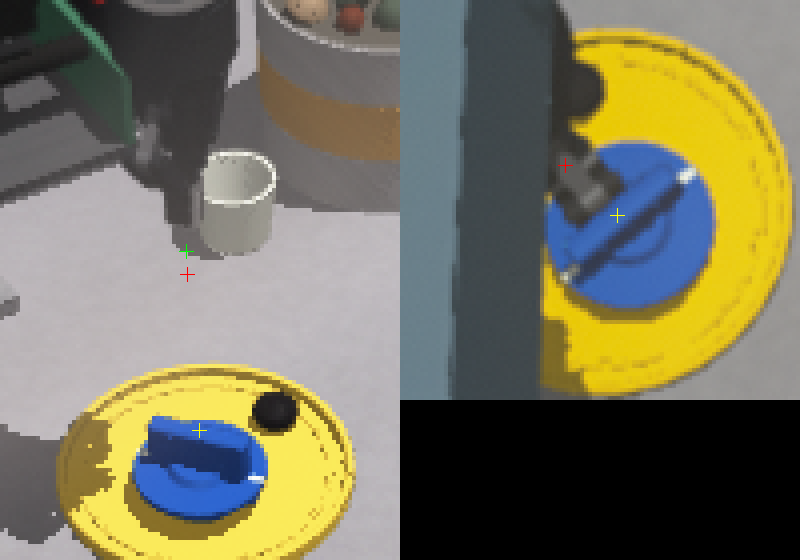

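```bash
python3 - <<'E'
from h import *
s=camera("side"); t=camera("top"); o=get_obs(); g=o["eef_pos"]; print(o["time_s"],g,o["opening"])
a=cv2.resize(s["color"][115:185,265:335,::-1],(400,400),interpolation=cv2.INTER_NEAREST)
b=cv2.resize(t["color"][200:270,220:290,::-1],(400,400),interpolation=cv2.INTER_NEAREST)
a=cv2.convertScaleAbs(a,alpha=1.8);b=cv2.convertScaleAbs(b,alpha=1.8)
cv2.imwrite("pics/z.png",np.hstack([a,b]))
cv2.imwrite("pics/fs.png",s["color"][:,:,::-1])
E
```

```text
5.1 [0.53043714 0.1377261  0.20206186] -0.003523045741768423
```

View pics/z.png

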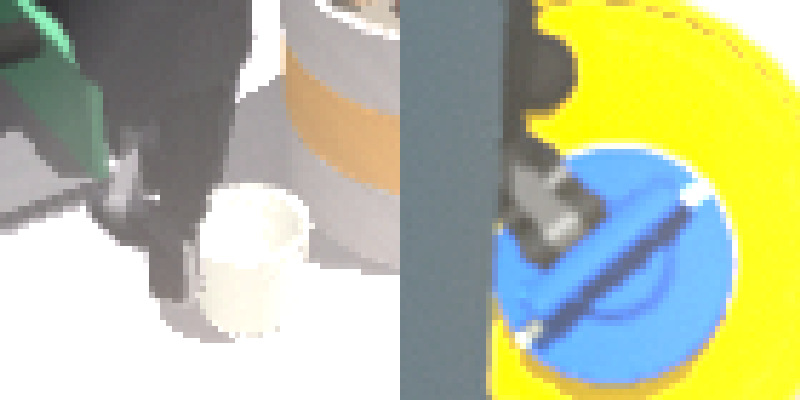

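View pics/fs.png

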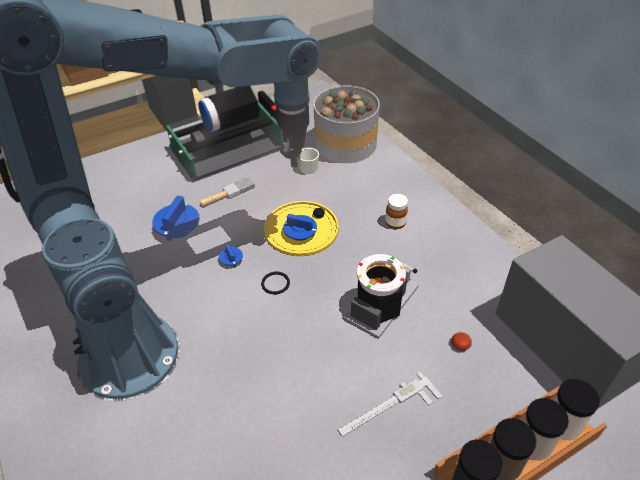

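```bash
python3 - <<'E'
from h import *
s=camera("side"); t=camera("top"); o=get_obs(); g=o["eef_pos"]; M=rot(o["eef_rot"])
for l in (-.025,-.0125,0,.0125,.025):
  for b in(0,.008,.02): 
    P=g+M.apply([0,l,-b]); print(l,b,proj(s,P)[0].round(1),proj(t,P)[0].round(1))
E
```

```text
-0.025 0 [293.  184.4] [249.8 241. ]
-0.025 0.008 [292.8 182. ] [249.  240.2]
-0.025 0.02 [292.6 178.3] [247.7 238.9]
-0.0125 0 [294.7 181.3] [245.4 236. ]
-0.0125 0.008 [294.5 178.9] [244.6 235.1]
-0.0125 0.02 [294.3 175.3] [243.3 233.8]
0 0 [296.4 178.3] [241.1 230.9]
0 0.008 [296.3 175.9] [240.2 230. ]
0 0.02 [296.1 172.2] [238.8 228.6]
0.0125 0 [298.1 175.3] [236.7 226. ]
0.0125 0.008 [298.  172.9] [235.8 225. ]
0.0125 0.02 [297.8 169.2] [234.4 223.5]
0.025 0 [299.8 172.3] [232.4 221. ]
0.025 0.008 [299.7 169.9] [231.5 220. ]
0.025 0.02 [299.5 166.2] [230.  218.4]
```

```bash
cat >> h.py <<'E'
def tri(c1,u1,c2,u2):
    d1=ray(c1,[u1])[0];d2=ray(c2,[u2])[0];d1/=np.linalg.norm(d1);d2/=np.linalg.norm(d2)
    a=np.linalg.lstsq(np.c_[d1,-d2],c2["eye"]-c1["eye"],rcond=None)[0]
    p=c1["eye"]+a[0]*d1;q=c2["eye"]+a[1]*d2
    return (p+q)/2,np.linalg.norm(p-q)
E
python3 - <<'E'
from h import *
s=camera("side"); t=camera("top"); o=get_obs(); g=o["eef_pos"]; M=rot(o["eef_rot"])
for u in((295.6,167.5),(297,165)):
  for v in((250,241),(246.3,238)):
    p,e=tri(s,u,t,v); print(p,e,"tool",M.inv().apply(p-g))
print(proj(t,[.5325,.138,.064]),proj(s,[.5325,.138,.064]), o["q"])
E
python3 -m inch '[{"delta_pos":[0,0,0],"rotation":[0,0,0]},{"delta_pos":[0,0,0],"rotation":[0,0,0]},{"delta_pos":[0,0,0],"rotation":[0,0,0]},{"delta_pos":[0,0,0],"rotation":[0,0,0]},{"delta_pos":[0,0,0],"rotation":[0,0,0]},{"delta_pos":[0,0,0],"rotation":[0,0,0]}]' 8.5
python3 - <<'E'
from h import *
s=camera("side"); t=camera("top"); o=get_obs(); g=o["eef_pos"]; print(o["time_s"],g,o["opening"])
a=cv2.resize(s["color"][115:185,265:335,::-1],(400,400),interpolation=cv2.INTER_NEAREST)
b=cv2.resize(t["color"][200:270,220:290,::-1],(400,400),interpolation=cv2.INTER_NEAREST)
a=cv2.convertScaleAbs(a,alpha=1.8);b=cv2.convertScaleAbs(b,alpha=1.8)
cv2.imwrite("pics/z2.png",np.hstack([a,b]))
E
```

```text
[0.50631443 0.10648952 0.26777507] 0.014851138778407134 tool [-0.00755842 -0.0391427  -0.06506263]
[0.51187584 0.11474888 0.25992551] 0.012297331263874308 tool [-0.00491758 -0.02953392 -0.05722305]
[0.5067819  0.10407618 0.27645401] 0.019351220211177765 tool [-0.00968601 -0.04037043 -0.07374208]
[0.51229844 0.11224405 0.26872429] 0.016865220701318327 tool [-0.00708528 -0.03085541 -0.06602226]
[[253.87181544 243.37887126]] [[299.33679297 217.02579296]] [ 3.73385706e-02  1.13602010e-01  1.66026683e+00 -4.22439479e-05
  1.36936662e+00 -6.71597505e-01]
time_s: 5.9
eef_pos: [0.5315, 0.1378, 0.2036]
eef_rot: [0.0, 0.418, 0.909, 0.0]
wrist_force: [-0.3, 0.2, 0.9]
opening: 0.989
6.0 [0.53148227 0.13775384 0.20361761] 0.9964035858987499
```

View pics/z2.png

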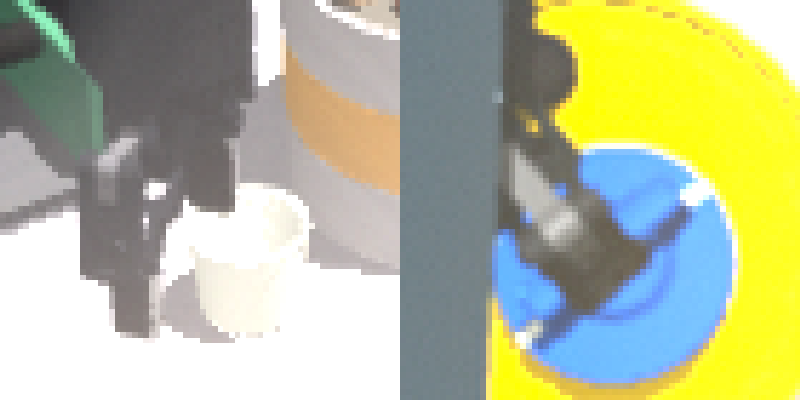

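```bash
python3 - <<'E'
from h import *
s=camera("side"); t=camera("top"); o=get_obs(); g=o["eef_pos"]; M=rot(o["eef_rot"])
p,e=tri(s,(288.6,173.6),t,(258,250)); print(p,e,M.inv().apply(p-g))
for dz in (0,.036):
  for l in (-.0425,-.05,-.057,.05):
    P=g+[0,0,dz]+M.apply([0,l,-.013]); print(dz,l,proj(s,P)[0].round(1),proj(t,P)[0].round(1))
print(proj(s,[.186,.544,.192]),proj(s,[.186,.544,.205]))
for n,c in(("s",s),("t",t)):
    cv2.imwrite(f"pics/f{n}2.png",c["color"][:,:,::-1])
E
```

```text
[0.48624343 0.09477407 0.26703163] 0.004833114258116249 [-0.00317997 -0.06230609 -0.06343647]
0 -0.0425 [290.5 184.3] [254.6 246.3]
0 -0.05 [289.4 186.2] [257.3 249.4]
0 -0.057 [288.4 188. ] [259.8 252.3]
0 0.05 [303.2 162. ] [222.  208.7]
0.036 -0.0425 [289.7 173.1] [251.  242.7]
0.036 -0.05 [288.6 175. ] [253.8 245.9]
0.036 -0.057 [287.5 176.8] [256.4 249. ]
0.036 0.05 [302.6 150.8] [217.  203.5]
[[115.58125801 141.76808495]] [[114.28544628 137.90098596]]
```

```bash
python3 - <<'E'
import cv2,numpy as np
a=cv2.imread("pics/side0.png")[60:150,60:160];a=cv2.resize(a,(444,400),interpolation=cv2.INTER_NEAREST)
cv2.imwrite("pics/start.png",cv2.convertScaleAbs(a,alpha=1.5))
E
```

```text
(no output)
```

View pics/start.png

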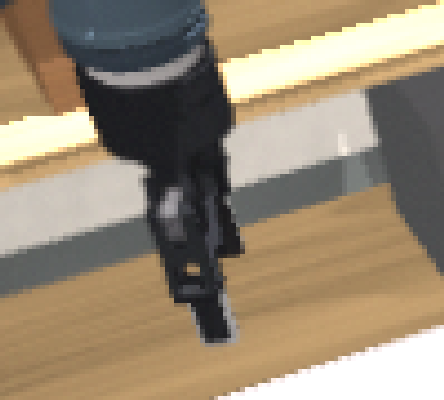

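View pics/ft2.png

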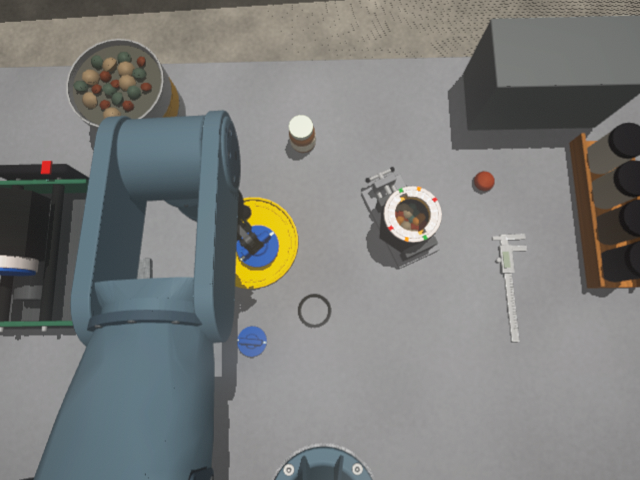

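Both pictures, at different yaws, put the fingertips about 35 mm higher than the reported TCP: side tip at (295.6,167.5) against a predicted (296.4,178.3). With that offset the tips closed at about 0.069, above the bar top at 0.064, so they missed. I'll descend again with this offset, watching force and picture.

```bash
python3 -m inch '[{"delta_pos":[0,0,3],"rotation":[0,0,0]},{"delta_pos":[0,0,4],"rotation":[0,0,0]},{"delta_pos":[0,0,4],"rotation":[0,0,0]},{"delta_pos":[0,0,3],"rotation":[0,0,0]},{"delta_pos":[0,0,2],"rotation":[0,0,0]},{"delta_pos":[0,0,1],"rotation":[0,0,0]},{"delta_pos":[0,0,0],"rotation":[0,0,0]}]' 5
python3 -m inch '[{"delta_pos":[0,0,0.7],"rotation":[0,0,0]},{"delta_pos":[0,0,0.7],"rotation":[0,0,0]},{"delta_pos":[0,0,0],"rotation":[0,0,0]}]'
python3 -m inch '[{"delta_pos":[0,0,0.6],"rotation":[0,0,0]},{"delta_pos":[0,0,0],"rotation":[0,0,0]}]'
python3 go.py 0.5325 0.138 0.0 0.709
python3 - <<'E'
from h import *
s=camera("side")
a=cv2.convertScaleAbs(cv2.resize(s["color"][170:250,260:345,::-1],None,fx=7,fy=7,interpolation=cv2.INTER_NEAREST),alpha=1.3)
cv2.imwrite("pics/gr2.png",a)
E
```

```text
time_s: 6.8
eef_pos: [0.5304, 0.1377, 0.0324]
eef_rot: [-0.001, 0.418, 0.909, -0.001]
wrist_force: [0.1, 0.7, 0.3]
opening: 0.585
time_s: 7.1
eef_pos: [0.5313, 0.1378, 0.0194]
eef_rot: [-0.0, 0.418, 0.909, -0.0]
wrist_force: [-0.6, -0.4, -0.4]
opening: 0.58
time_s: 7.3
eef_pos: [0.5311, 0.1377, 0.0131]
eef_rot: [-0.0, 0.418, 0.909, -0.0]
wrist_force: [0.6, 0.3, -0.3]
opening: 0.587
t 7.3 pos [0.5311 0.1377 0.0131] yaw_y 0.709 tilt [-0.0006 -0.    ] q [ 0.037  0.354  1.795 -0.     0.993 -0.672]
delta cm [-0.07  0.12  1.31] rz -0.0 F [ 0.6  0.3 -0.3] T [-0.04  0.    0.  ] op 0.5866375642551149
```

View pics/gr2.png

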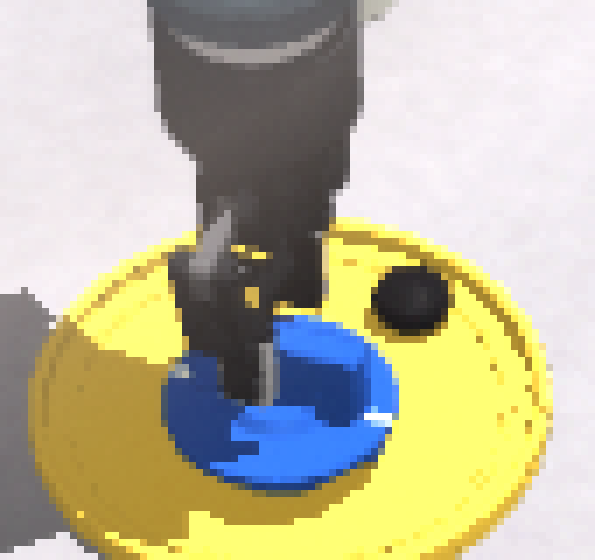

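Reported z is 0.013 with no contact on the flange (0.030), which confirms the offset. The near fingertip is at about (295,228), in front of the bar. A little lower and 2 mm along the bar, then close.

```bash
python3 -m inch '[{"delta_pos":[-0.2,0.1,0.5],"rotation":[0,0,0]},{"delta_pos":[0,0,0.4],"rotation":[0,0,0]},{"delta_pos":[0,0,0],"rotation":[0,0,0]}]'
python3 -m inch '[{"delta_pos":[0,0,0],"rotation":[0,0,0]},{"delta_pos":[0,0,0],"rotation":[0,0,0]},{"delta_pos":[0,0,0],"rotation":[0,0,0]},{"delta_pos":[0,0,0],"rotation":[0,0,0]},{"delta_pos":[0,0,0],"rotation":[0,0,0]}]' 0
python3 go.py 0.5325 0.138 0.0 0.709
python3 - <<'E'
from h import *
s=camera("side")
a=cv2.convertScaleAbs(cv2.resize(s["color"][170:250,260:345,::-1],None,fx=7,fy=7,interpolation=cv2.INTER_NEAREST),alpha=1.3)
cv2.imwrite("pics/gr3.png",a)
E
```

```text
time_s: 7.65
eef_pos: [0.533, 0.1368, 0.0038]
eef_rot: [-0.001, 0.418, 0.909, -0.0]
wrist_force: [0.3, -1.0, -0.1]
opening: 0.583
time_s: 8.15
eef_pos: [0.5339, 0.1369, 0.0049]
eef_rot: [0.0, 0.418, 0.909, 0.0]
wrist_force: [-0.2, 1.5, 1.7]
opening: 0.169
t 8.15 pos [0.5339 0.1369 0.0049] yaw_y 0.7091 tilt [ 0.0007 -0.    ] q [ 0.036  0.371  1.792 -0.     0.978 -0.673]
delta cm [ 0.17 -0.03  0.49] rz 0.0 F [-0.2  1.5  1.7] T [-0.01  0.06 -0.03] op 0.16906274465520016
```

View pics/gr3.png

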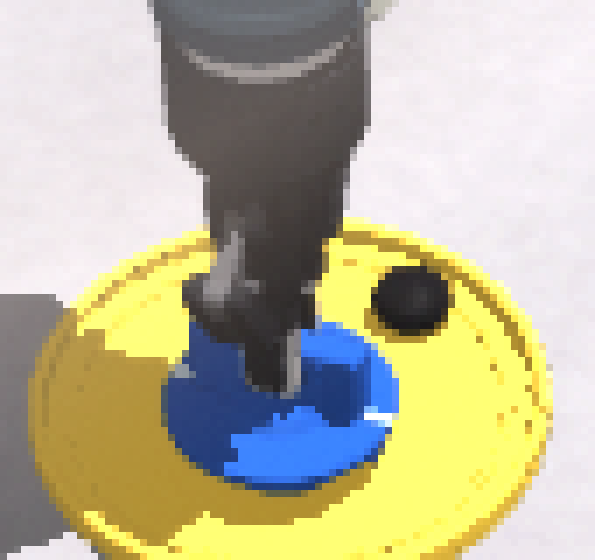

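The gripper now holds the bar: opening 0.169 is about 14 to 16 mm. Lift and carry.

```bash
python3 -m inch '[{"delta_pos":[0,0,-1],"rotation":[0,0,0]},{"delta_pos":[0,0,-2],"rotation":[0,0,0]},{"delta_pos":[0,0,-3],"rotation":[0,0,0]},{"delta_pos":[0,0,-3],"rotation":[0,0,0]},{"delta_pos":[0,0,-3],"rotation":[0,0,0]},{"delta_pos":[0,0,-3],"rotation":[0,0,0]},{"delta_pos":[0,0,-2],"rotation":[0,0,0]},{"delta_pos":[0,0,-1],"rotation":[0,0,0]},{"delta_pos":[0,0,0],"rotation":[0,0,0]}]'
python3 -m inch '[{"delta_pos":[0,0,0],"rotation":[0,0,-0.1]},{"delta_pos":[0,0,0],"rotation":[0,0,-0.14]},{"delta_pos":[0,0,0],"rotation":[0,0,-0.14]},{"delta_pos":[0,0,0],"rotation":[0,0,-0.14]},{"delta_pos":[0,0,0],"rotation":[0,0,-0.14]},{"delta_pos":[0,0,0],"rotation":[0,0,-0.14]},{"delta_pos":[0,0,0],"rotation":[0,0,-0.14]},{"delta_pos":[0,0,0],"rotation":[0,0,-0.14]},{"delta_pos":[0,0,0],"rotation":[0,0,-0.14]},{"delta_pos":[0,0,0],"rotation":[0,0,-0.06]}]'
python3 go.py 0.573 -0.1875 0.18 1.99
python3 - <<'E'
from h import *
s=camera("side")
crop(s,240,90,350,260,4,"pics/lift2.png")
E
```

```text
time_s: 9.1
eef_pos: [0.5342, 0.137, 0.1861]
eef_rot: [0.001, 0.418, 0.909, 0.001]
wrist_force: [-0.1, -0.9, -2.3]
opening: 0.173
time_s: 10.1
eef_pos: [0.5322, 0.1368, 0.1824]
eef_rot: [-0.002, -0.21, 0.978, 0.0]
wrist_force: [0.5, -0.2, -1.4]
opening: 0.172
t 10.1 pos [0.5322 0.1368 0.1824] yaw_y 1.9937 tilt [-0.0036 -0.0001] q [ 0.036  0.135  1.678  0.     1.332 -1.958]
delta cm [  9.59 -31.25   0.23] rz 0.004 F [ 0.5 -0.2 -1.4] T [-0.02  0.05  0.  ] op 0.17220983466028308
```

View pics/lift2.png

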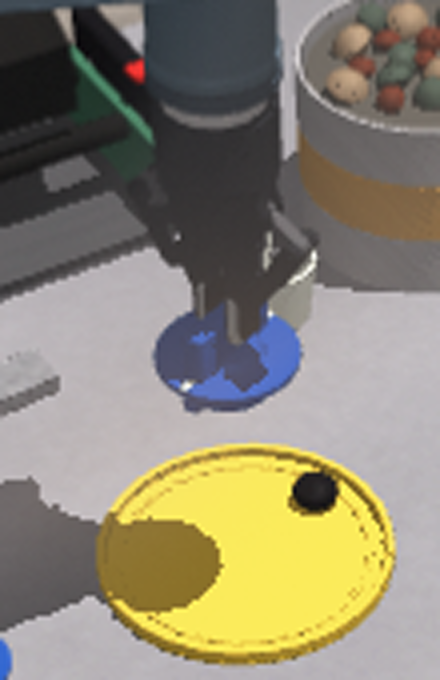

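Lid lifted. Carrying it over the mouth.

```bash
python3 -m inch '[{"delta_pos":[0.5,-2,0],"rotation":[0,0,0]},{"delta_pos":[1,-3.5,0],"rotation":[0,0,0]},{"delta_pos":[1.2,-3.5,0],"rotation":[0,0,0]},{"delta_pos":[1.2,-3.5,0],"rotation":[0,0,0]},{"delta_pos":[1.2,-3.5,0],"rotation":[0,0,0]},{"delta_pos":[1.1,-3.5,0],"rotation":[0,0,0]},{"delta_pos":[1.1,-3.5,0],"rotation":[0,0,0]},{"delta_pos":[1.1,-3.5,0],"rotation":[0,0,0]},{"delta_pos":[0.8,-3,0],"rotation":[0,0,0]},{"delta_pos":[0.4,-1.7,0],"rotation":[0,0,0]}]'
python3 -m inch '[{"delta_pos":[0,0,0],"rotation":[0,0,0]},{"delta_pos":[0,0,0],"rotation":[0,0,0]},{"delta_pos":[0,0,0],"rotation":[0,0,0]}]'
python3 go.py 0.573 -0.1875 0.18 1.99
python3 - <<'E'
from h import *
s=camera("side");t=camera("top")
a=cv2.resize(s["color"][200:310,330:430,::-1],(400,440),interpolation=cv2.INTER_NEAREST)
b=cv2.resize(t["color"][160:270,355:455,::-1],(400,440),interpolation=cv2.INTER_NEAREST)
cv2.imwrite("pics/hov2.png",cv2.convertScaleAbs(np.hstack([a,b]),alpha=1.3))
E
```

```text
time_s: 11.15
eef_pos: [0.5717, -0.1893, 0.1829]
eef_rot: [-0.001, -0.206, 0.979, 0.001]
wrist_force: [0.9, 0.4, -2.5]
opening: 0.169
time_s: 11.45
eef_pos: [0.5722, -0.1857, 0.1841]
eef_rot: [-0.0, -0.208, 0.978, 0.001]
wrist_force: [0.1, -1.0, -1.5]
opening: 0.172
t 11.45 pos [ 0.5722 -0.1857  0.1841] yaw_y 1.9899 tilt [-0.0009  0.001 ] q [-0.511  0.247  1.544  0.     1.352 -2.501]
delta cm [ 0.   -0.2   0.41] rz -0.0 F [ 0.1 -1.  -1.5] T [-0.   -0.04  0.01] op 0.17207112952553694
```

View pics/hov2.png

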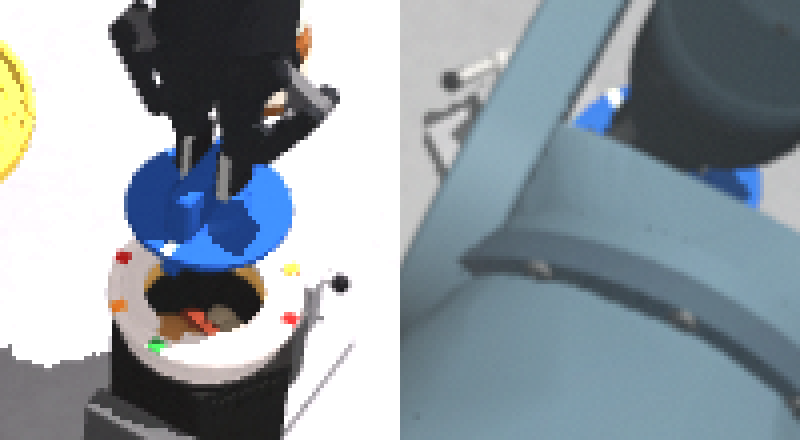

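```bash
cat > lidfit.py <<'E'
from h import *
from scipy.optimize import least_squares
def lidfit(c,box,ztop,ctr):
    x0,y0,x1,y1=box;s=6
    im=cv2.resize(c["color"][y0:y1,x0:x1],None,fx=s,fy=s,interpolation=cv2.INTER_CUBIC)
    h=cv2.cvtColor(im,cv2.COLOR_RGB2HSV)
    m=cv2.inRange(h,(100,110,40),(130,255,255))
    k,l,st,ce=cv2.connectedComponentsWithStats(m); i=1+np.argmax(st[1:,4]); m=np.uint8(l==i)*255
    cs=max(cv2.findContours(m,cv2.RETR_EXTERNAL,cv2.CHAIN_APPROX_NONE)[0],key=len)[:,0]
    uv=(cs+.5)/s-.5+[x0,y0]
    d=ray(c,uv); e=c["eye"]
    A=e+d*((ztop-e[2])/d[:,2])[:,None]; B=e+d*((ztop-.006-e[2])/d[:,2])[:,None]
    v=np.array(ctr)-e[:2]; v/=np.linalg.norm(v)
    x=np.array(ctr,float)
    for _ in range(5):
        far=((A[:,:2]-x)@v)>0
        P=np.where(far[:,None],A,B)[:,:2]
        # keep points close to circle
        r=np.linalg.norm(P-x,axis=1)-.047
        k=abs(r)<(.012 if _<2 else .004)
        x=least_squares(lambda q:np.linalg.norm(P[k]-q,axis=1)-.047,x,loss="soft_l1",f_scale=.001).x
    r=np.linalg.norm(P-x,axis=1)-.047
    return x,k.sum(),len(k),np.sqrt((r[k]**2).mean()),uv[k]
E
python3 - <<'E'
from lidfit import *
s=camera("side"); o=get_obs(); z=o["eef_pos"][2]; print(o["eef_pos"])
for dz in(-.006,-.003,0,.003):
    x,n,N,r,_=lidfit(s,(345,225,410,285),z-.0009+.026+dz,o["eef_pos"][:2]); print(dz,x.round(4),n,N,r)
im=cv2.resize(s["color"][225:285,345:410,::-1],None,fx=9,fy=9,interpolation=cv2.INTER_NEAREST)
x,n,N,r,uv=lidfit(s,(345,225,410,285),z+.025,o["eef_pos"][:2])
for u in uv[::5]: cv2.circle(im,tuple(((u-[345,225]+.5)*9).astype(int)),1,(0,255,255),-1)
q=(proj(s,[.5717,-.187,.136])[0]-[345,225]+.5)*9; cv2.drawMarker(im,tuple(q.astype(int)),(0,0,255),0,12,2)
cv2.imwrite("pics/fit.png",im)
E
```

```text
[ 0.57256065 -0.18594779  0.18464965]
-0.006 [ 0.5734 -0.1824] 543 832 0.001390889467557188
-0.003 [ 0.5718 -0.1845] 546 832 0.0015028532191901367
0 [ 0.5701 -0.1866] 542 832 0.0015618777652510458
0.003 [ 0.5685 -0.1886] 540 832 0.0016406119944208154
```

View pics/fit.png

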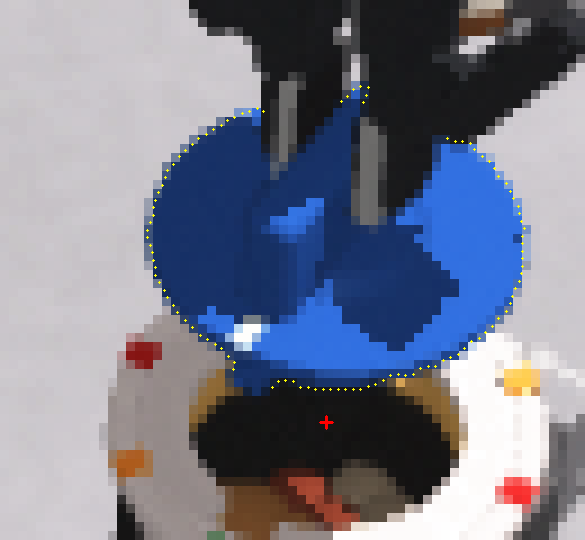

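```bash
python3 go.py 0.5735 -0.187 0.142 1.99
```

```text
t 11.6 pos [ 0.5726 -0.1859  0.1846] yaw_y 1.9904 tilt [0.     0.0002] q [-0.511  0.246  1.544  0.     1.352 -2.502]
delta cm [-0.04 -0.14  4.26] rz 0.0 F [ 0.3 -0.  -1.5] T [-0.02 -0.02 -0.01] op 0.16921351701219012
```

```bash
python3 -m inch '[{"delta_pos":[0,-0.1,1],"rotation":[0,0,0]},{"delta_pos":[0,0,1.2],"rotation":[0,0,0]},{"delta_pos":[0,0,1],"rotation":[0,0,0]},{"delta_pos":[0,0,0.8],"rotation":[0,0,0]},{"delta_pos":[0,0,0.2],"rotation":[0,0,0]},{"delta_pos":[0,0,0],"rotation":[0,0,0]},{"delta_pos":[0,0,0],"rotation":[0,0,0]}]'
python3 - <<'E'
from lidfit import *
from meas import marks
s=camera("side"); o=get_obs(); z=o["eef_pos"][2]; print(o["time_s"],o["eef_pos"],o["wrist_force"])
for dz in(-.003,0,.003):
    x,n,N,r,_=lidfit(s,(345,235,410,295),z-.0009+.026+dz,o["eef_pos"][:2]); print(dz,x.round(4),n,N,r)
im=cv2.resize(s["color"][235:300,340:415,::-1],None,fx=9,fy=9,interpolation=cv2.INTER_NEAREST)
x,n,N,r,uv=lidfit(s,(345,235,410,295),z+.025,o["eef_pos"][:2])
for u in uv[::5]: cv2.circle(im,tuple(((u-[340,235]+.5)*9).astype(int)),1,(0,255,255),-1)
cv2.imwrite("pics/fit2.png",im)
for k,v in marks(s,(345,245,415,305)).items():
    for p,a,uv in v: print(k,p.round(4),a,uv.round(1))
E
```

```text
time_s: 12.3
eef_pos: [0.5732, -0.1883, 0.1429]
eef_rot: [0.0, -0.208, 0.978, -0.0]
wrist_force: [0.6, -0.5, -1.3]
opening: 0.174
12.35 [ 0.57330271 -0.18838835  0.14315362] [-0.14126482 -0.04387226 -2.08218445]
-0.003 [ 0.5729 -0.1865] 512 814 0.0013307750234900738
0 [ 0.5714 -0.1885] 510 814 0.0014198864671592967
0.003 [ 0.5698 -0.1905] 507 814 0.0015079721620695104
green [ 0.5236 -0.2082  0.136 ] 546 [368.6 285.9]
red2 [ 0.6001 -0.2315  0.136 ] 383 [402.1 279.2]
```

View pics/fit2.png

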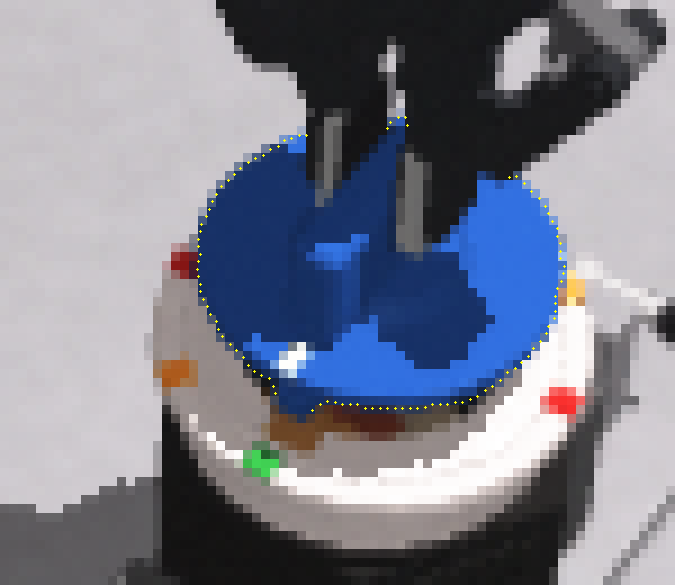

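```bash
python3 - <<'E'
from h import *
s=camera("side"); p=plane(s,[(372.1,274.3)],.168)[0]; print(p, np.arctan2(*(p[:2]-[.5714,-.1885])[::-1])+np.pi)
E
python3 go.py 0.5735 -0.1875 0.130 1.99
python3 -m inch '[{"delta_pos":[0,-0.1,0],"rotation":[0,0,0]},{"delta_pos":[0,0,0.4],"rotation":[0,0,0]},{"delta_pos":[0,0,0.4],"rotation":[0,0,0]},{"delta_pos":[0,0,0],"rotation":[0,0,0]}]'
python3 go.py 0.5735 -0.1875 0.130 1.99
```

```text
[ 0.53323855 -0.20564158  0.168     ] 0.4221766132476108
t 12.4 pos [ 0.5733 -0.1884  0.1433] yaw_y 1.9889 tilt [ 0.0011 -0.0006] q [-0.514  0.287  1.579  0.     1.274 -2.503]
delta cm [-0.05  0.08  1.33] rz -0.001 F [ 0.  -0.1 -1.9] T [-0.02  0.01 -0.02] op 0.16864945331384373
time_s: 12.8
eef_pos: [0.5727, -0.1887, 0.1336]
eef_rot: [-0.001, -0.208, 0.978, 0.001]
wrist_force: [-0.7, 0.0, -1.3]
opening: 0.173
t 12.8 pos [ 0.5727 -0.1887  0.1336] yaw_y 1.9889 tilt [-0.0014  0.0008] q [-0.515  0.299  1.586 -0.     1.259 -2.504]
delta cm [-0.12  0.08  0.36] rz -0.001 F [-0.7  0.  -1.3] T [ 0.01 -0.01 -0.01] op 0.17320658867955954
```

My tool-y sign was wrong there. Correcting before going deeper.

```bash
python3 -m inch '[{"delta_pos":[-0.1,0.15,0],"rotation":[0,0,0]},{"delta_pos":[0,0,0],"rotation":[0,0,0]}]'
for i in 1 2 3; do python3 - <<'E'
from lidfit import *
s=camera("side"); o=get_obs(); z=o["eef_pos"][2]; print(o["time_s"],o["eef_pos"],o["wrist_force"])
x,n,N,r,_=lidfit(s,(345,235,410,300),z-.0009+.026,o["eef_pos"][:2]); print(x.round(4),n,N,r)
E
done
python3 go.py 0.5735 -0.1875 0.130 1.99
```

```text
time_s: 13.0
eef_pos: [0.5737, -0.187, 0.1346]
eef_rot: [0.0, -0.208, 0.978, 0.0]
wrist_force: [0.5, -0.4, -1.9]
opening: 0.173
13.05 [ 0.57372161 -0.18714474  0.1346951 ] [-0.17256659  0.29629188 -2.37331343]
[ 0.5722 -0.1868] 513 824 0.0014888396515365444
13.1 [ 0.57374099 -0.1872327   0.13473964] [ 0.18655004 -0.84894876 -2.33780577]
[ 0.5723 -0.1869] 509 823 0.0014990468976976376
13.15 [ 0.57371144 -0.18726474  0.13473674] [ 0.15442298  0.7241938  -1.75358497]
[ 0.5723 -0.187 ] 509 821 0.001496474970181717
t 13.15 pos [ 0.5737 -0.1873  0.1347] yaw_y 1.9891 tilt [ 0.0002 -0.0002] q [-0.512  0.297  1.585 -0.     1.259 -2.501]
delta cm [ 0.03 -0.01  0.47] rz -0.001 F [ 0.2  0.7 -1.8] T [-0.02  0.05  0.01] op 0.17157919586955758
```

The lid is within 1 mm of the mouth in the same camera frame. Lowering in small steps.

```bash
python3 -m inch '[{"delta_pos":[0,0,0.3],"rotation":[0,0,0]},{"delta_pos":[0,0,0.3],"rotation":[0,0,0]},{"delta_pos":[0,0,0],"rotation":[0,0,0]},{"delta_pos":[0,0,0],"rotation":[0,0,0]}]'
python3 go.py 0.5735 -0.1875 0.116 1.99
python3 -m inch '[{"delta_pos":[0,0,0.3],"rotation":[0,0,0]},{"delta_pos":[0,0,0],"rotation":[0,0,0]},{"delta_pos":[0,0,0],"rotation":[0,0,0]}]'
python3 go.py 0.5735 -0.1875 0.116 1.99
python3 -m inch '[{"delta_pos":[0,0,0.3],"rotation":[0,0,0]},{"delta_pos":[0,0,0],"rotation":[0,0,0]},{"delta_pos":[0,0,0],"rotation":[0,0,0]}]'
python3 go.py 0.5735 -0.1875 0.116 1.99
```

```text
time_s: 13.55
eef_pos: [0.5735, -0.1872, 0.1283]
eef_rot: [-0.0, -0.208, 0.978, 0.0]
wrist_force: [-0.1, 0.5, -1.3]
opening: 0.174
t 13.55 pos [ 0.5735 -0.1872  0.1283] yaw_y 1.989 tilt [-0.0004  0.0002] q [-0.512  0.304  1.59   0.     1.248 -2.501]
delta cm [ 0.01 -0.03  1.23] rz -0.001 F [-0.1  0.5 -1.3] T [-0.01  0.02  0.01] op 0.17389621437193145
time_s: 13.85
eef_pos: [0.5736, -0.1872, 0.1255]
eef_rot: [-0.0, -0.208, 0.978, 0.0]
wrist_force: [-0.2, -1.0, -2.1]
opening: 0.171
t 13.85 pos [ 0.5736 -0.1872  0.1255] yaw_y 1.989 tilt [-0.0002  0.0001] q [-0.512  0.307  1.592  0.     1.242 -2.501]
delta cm [ 0.02 -0.02  0.95] rz -0.001 F [-0.2 -1.  -2.1] T [0.   0.08 0.03] op 0.1713613951195913
time_s: 14.15
eef_pos: [0.5735, -0.1872, 0.1224]
eef_rot: [-0.0, -0.208, 0.978, 0.0]
wrist_force: [-0.0, -0.0, -2.1]
opening: 0.171
t 14.15 pos [ 0.5735 -0.1872  0.1224] yaw_y 1.989 tilt [-0.0003  0.0002] q [-0.512  0.31   1.595  0.     1.237 -2.501]
delta cm [ 0.01 -0.03  0.64] rz -0.001 F [-0.  -0.  -2.1] T [ 0.    0.03 -0.01] op 0.1708105719002708
```

```bash
python3 -m inch '[{"delta_pos":[0,0,0.3],"rotation":[0,0,0]},{"delta_pos":[0,0,0],"rotation":[0,0,0]},{"delta_pos":[0,0,0],"rotation":[0,0,0]}]'
python3 -m inch '[{"delta_pos":[0,0,0.2],"rotation":[0,0,0]},{"delta_pos":[0,0,0],"rotation":[0,0,0]},{"delta_pos":[0,0,0],"rotation":[0,0,0]}]'
python3 -m inch '[{"delta_pos":[0,0,0.1],"rotation":[0,0,0]},{"delta_pos":[0,0,0],"rotation":[0,0,0]},{"delta_pos":[0,0,0],"rotation":[0,0,0]}]'
python3 go.py 0.5735 -0.1875 0.116 1.99
python3 - <<'E'
from h import *
s=camera("side")
cv2.imwrite("pics/in1.png",cv2.resize(s["color"][235:300,340:415,::-1],None,fx=9,fy=9,interpolation=cv2.INTER_NEAREST))
E
```

```text
time_s: 14.45
eef_pos: [0.5735, -0.1872, 0.1194]
eef_rot: [-0.0, -0.208, 0.978, 0.0]
wrist_force: [0.1, 0.1, -2.1]
opening: 0.168
time_s: 14.75
eef_pos: [0.5736, -0.1872, 0.1175]
eef_rot: [-0.0, -0.208, 0.978, 0.0]
wrist_force: [0.6, -0.7, -1.4]
opening: 0.172
time_s: 15.05
eef_pos: [0.5738, -0.1874, 0.1169]
eef_rot: [0.0, -0.208, 0.978, -0.0]
wrist_force: [-0.8, -0.3, 1.7]
opening: 0.168
t 15.05 pos [ 0.5738 -0.1874  0.1169] yaw_y 1.989 tilt [ 0.0004 -0.0003] q [-0.512  0.317  1.599 -0.     1.226 -2.501]
delta cm [ 0.03 -0.    0.09] rz -0.001 F [-0.8 -0.3  1.7] T [0.07 0.13 0.02] op 0.1681618318096039
```

View pics/in1.png

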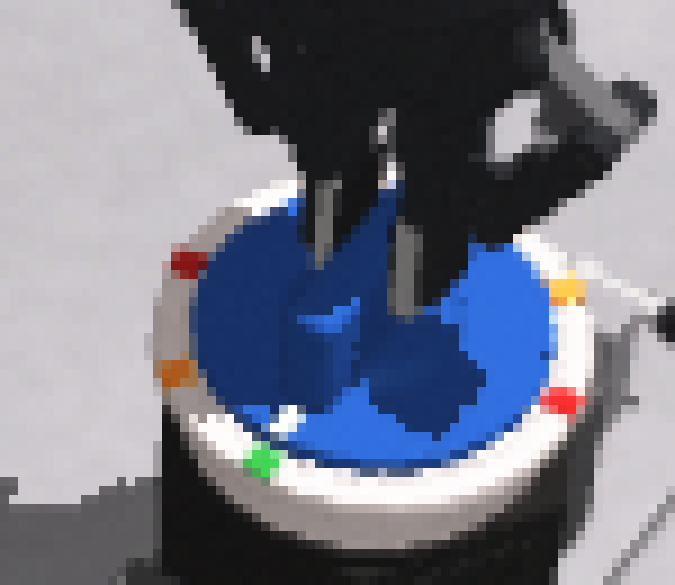

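The lid dropped in flush. Contact showed at z 0.1169, the expected seating height, and the white tick at (371.7,281.5) stands at the green mark. Now I'll twist clockwise 0.70 rad (tool rz positive) in gentle steps.

```bash
python3 -m inch '[{"delta_pos":[0,0,0],"rotation":[0,0,0.05]},{"delta_pos":[0,0,0],"rotation":[0,0,0.05]},{"delta_pos":[0,0,0],"rotation":[0,0,0.05]},{"delta_pos":[0,0,0],"rotation":[0,0,0.05]},{"delta_pos":[0,0,0],"rotation":[0,0,0]}]'
python3 go.py 0.5735 -0.1875 0.1165 1.29
python3 -m inch '[{"delta_pos":[0,0,0],"rotation":[0,0,0.05]},{"delta_pos":[0,0,0],"rotation":[0,0,0.05]},{"delta_pos":[0,0,0],"rotation":[0,0,0.05]},{"delta_pos":[0,0,0],"rotation":[0,0,0.05]},{"delta_pos":[0,0,0],"rotation":[0,0,0.05]},{"delta_pos":[0,0,0],"rotation":[0,0,0]}]'
python3 go.py 0.5735 -0.1875 0.1165 1.29
```

```text
time_s: 15.6
eef_pos: [0.5738, -0.187, 0.1169]
eef_rot: [0.0, -0.109, 0.994, 0.0]
wrist_force: [-0.7, 2.0, 2.3]
opening: 0.168
t 15.6 pos [ 0.5738 -0.187   0.1169] yaw_y 1.7888 tilt [0.0003 0.0003] q [-0.512  0.317  1.599  0.     1.226 -2.301]
delta cm [ 0.04 -0.05  0.04] rz 0.499 F [-0.7  2.   2.3] T [0.31 0.08 0.01] op 0.1684817878035396
time_s: 16.2
eef_pos: [0.5738, -0.1871, 0.1169]
eef_rot: [0.0, 0.015, 1.0, 0.0]
wrist_force: [-0.6, 1.5, 3.2]
opening: 0.17
t 16.2 pos [ 0.5738 -0.1871  0.1169] yaw_y 1.5399 tilt [0.0004 0.    ] q [-0.512  0.317  1.599  0.     1.226 -2.052]
delta cm [ 0.03 -0.04  0.04] rz 0.25 F [-0.6  1.5  3.2] T [0.29 0.11 0.02] op 0.17015855310312855
```

```bash
python3 -m inch '[{"delta_pos":[0,0,0],"rotation":[0,0,0.05]},{"delta_pos":[0,0,0],"rotation":[0,0,0.05]},{"delta_pos":[0,0,0],"rotation":[0,0,0.05]},{"delta_pos":[0,0,0],"rotation":[0,0,0.05]},{"delta_pos":[0,0,0],"rotation":[0,0,0]},{"delta_pos":[0,0,0],"rotation":[0,0,0]}]'
python3 go.py 0.5735 -0.1875 0.1165 1.29
python3 - <<'E'
from h import *
F=[]
for i in range(5):
    s=camera("side"); o=get_obs(); F.append(np.r_[o["wrist_force"],o["torque"]])
print(np.mean(F,0).round(3))
t=camera("top")
a=cv2.resize(s["color"][235:300,340:415,::-1],None,fx=6,fy=6,interpolation=cv2.INTER_NEAREST)
b=cv2.resize(t["color"][175:250,375:450,::-1],(390,390),interpolation=cv2.INTER_NEAREST)
a=a[:390]
cv2.imwrite("pics/tw1.png",np.hstack([a,b])[:,:800])
E
```

```text
time_s: 16.8
eef_pos: [0.5738, -0.1873, 0.1169]
eef_rot: [0.0, 0.114, 0.993, -0.0]
wrist_force: [-1.6, 0.9, 2.8]
opening: 0.17
t 16.8 pos [ 0.5738 -0.1873  0.1169] yaw_y 1.3413 tilt [ 0.0004 -0.0002] q [-0.512  0.317  1.599  0.     1.226 -1.853]
delta cm [ 0.02 -0.02  0.04] rz 0.051 F [-1.6  0.9  2.8] T [0.24 0.16 0.06] op 0.1696953104081302
[-0.792  1.317  4.311  0.248  0.217  0.091]
```

View pics/tw1.png

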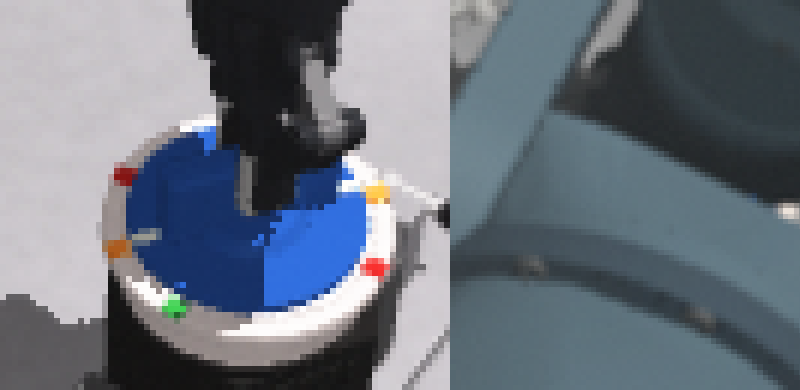

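The lines are close to the orange marks: left tick around (364.5,274) beside orange at (359.5,276), right tick around (398.5,265.5) beside orange at (402.5,267.5). Measuring the angles:

```bash
cat > ang.py <<'E'
from meas import *
s=camera("side"); x0,y0,x1,y1=345,250,412,300; k=8
print(get_obs()["eef_pos"].round(4))
ms=marks(s,(345,245,415,305))
ctr=np.array([.5717,-.187])
for n,v in ms.items():
    for p,a,uv in v: d=p[:2]-ctr; print(n,uv.round(1),a,np.arctan2(d[1],d[0]).round(3),np.linalg.norm(d).round(4))
big=s["color"]; im=cv2.resize(big[y0:y1,x0:x1],None,fx=k,fy=k,interpolation=cv2.INTER_CUBIC)
h=cv2.cvtColor(im,cv2.COLOR_RGB2HSV); m=cv2.inRange(h,(0,0,110),(179,90,255))
# keep only flange region
yy,xx=np.mgrid[0:im.shape[0],0:im.shape[1]]
P=plane(s,np.c_[(xx.ravel()+.5)/k-.5+x0,(yy.ravel()+.5)/k-.5+y0],.142)[:,:2]-ctr
r=np.linalg.norm(P,axis=1).reshape(m.shape); m[(r>.0455)|(r<.037)]=0
n,l,st,ce=cv2.connectedComponentsWithStats(m)
for i in range(1,n):
    if st[i,4]>40:
        d=P.reshape(m.shape+(2,))[l==i].mean(0); print("white",st[i,4],((ce[i]+.5)/k-.5+[x0,y0]).round(1),np.arctan2(d[1],d[0]).round(3),np.linalg.norm(d).round(4))
E
python3 ang.py
```

```text
[ 0.5738 -0.1874  0.1169]
green [368.6 285.9] 485 -2.722 0.0527
red2 [402.  279.2] 394 -1.004 0.0527
white 441 [397.6 265.6] -0.232 0.0416
white 463 [364.  273.9] 2.902 0.0413
```

The lid is at −0.236 and the orange marks at −0.279, so about 0.045 rad remains.

```bash
python3 -m inch '[{"delta_pos":[0,0,0],"rotation":[0,0,0.025]},{"delta_pos":[0,0,0],"rotation":[0,0,0.02]},{"delta_pos":[0,0,0],"rotation":[0,0,0]},{"delta_pos":[0,0,0],"rotation":[0,0,0]},{"delta_pos":[0,0,0],"rotation":[0,0,0]},{"delta_pos":[0,0,0],"rotation":[0,0,0]}]'
python3 ang.py; python3 go.py 0.5735 -0.1875 0.1165 1.29
python3 - <<'E'
from h import *
s=camera("side")
cv2.imwrite("pics/tw2.png",cv2.resize(s["color"][235:300,340:415,::-1],None,fx=9,fy=9,interpolation=cv2.INTER_NEAREST))
cv2.imwrite("pics/full.png",s["color"][:,:,::-1])
E
```

```text
time_s: 17.75
eef_pos: [0.5738, -0.1874, 0.1169]
eef_rot: [0.0, 0.138, 0.99, -0.0]
wrist_force: [-1.6, 0.8, 5.9]
opening: 0.174
[ 0.5738 -0.1874  0.1169]
green [368.6 286. ] 462 -2.722 0.0527
red2 [402.  279.2] 396 -1.003 0.0527
white 446 [397.9 266. ] -0.268 0.0417
white 466 [363.8 273.3] 2.855 0.0413
t 17.8 pos [ 0.5738 -0.1874  0.1169] yaw_y 1.2946 tilt [ 0.0004 -0.0003] q [-0.512  0.317  1.599 -0.     1.226 -1.807]
delta cm [ 0.02 -0.02  0.04] rz 0.005 F [-0.9  2.1  4.3] T [0.24 0.2  0.15] op 0.17237970715093978
```

View pics/tw2.png

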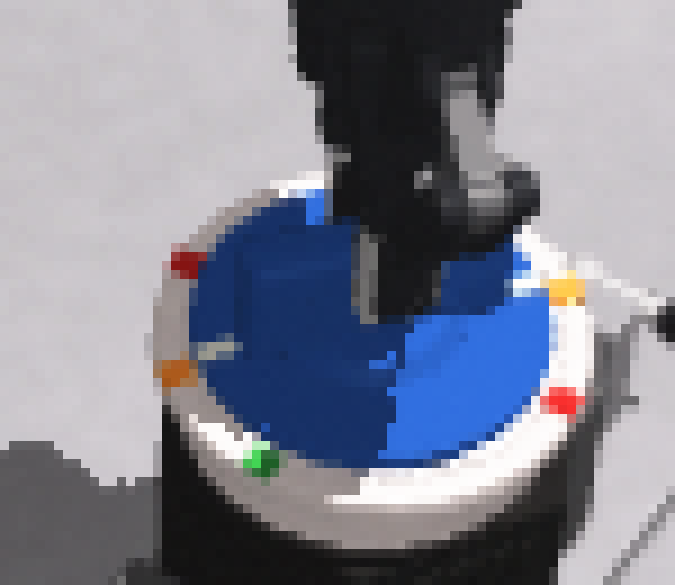

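View pics/full.png

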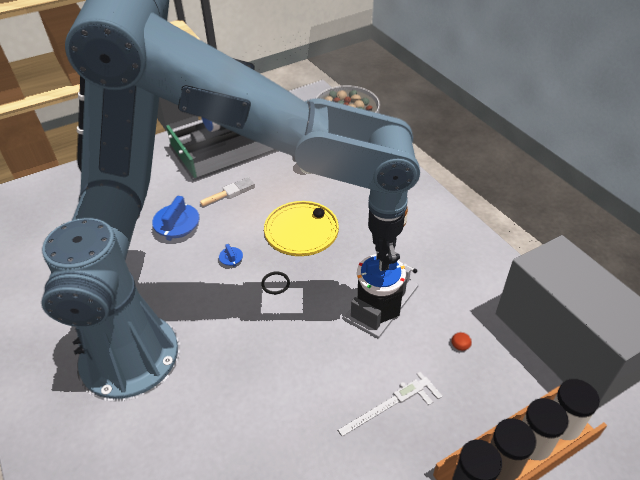

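The white lines average −0.277 rad and the orange marks −0.275 to −0.279. The flange is flush on the rim and the other things on the bench look undisturbed. Handing in.

```bash
python3 -c "
from bench import hand_in; print(hand_in())"
```

```text
the job is handed in; nothing more can be done
None
```

The middle-sized blue lid is seated in the barrel's mouth and turned clockwise to the orange marks. The gripper is still holding it there, and I handed the job in at about 18 s.

**Last checks**
- **Angle:** in the side camera the two white lines read −0.268 and −0.287 rad (mean −0.277). The orange marks measured −0.271 to −0.279. The tool turned 0.694 rad from where the lid dropped in, so it never went near the red marks.
- **Seating:** the flange looks flush on the rim. The hand height stayed at 0.1169 m, the expected seating height, through the twist. The lid presses on the rim with about 6 N.
- **Other things:** the last side picture shows the onyx, caliper, gasket, brush and the two look-alike lids where they were. The arm hides the scoop cup and grit jar there; nothing came near either.

**What failed or disagreed**
- **First grasp missed:** the fingertips sit about 35 mm higher than the reported tool position, so they closed just above the grip bar. They touched nothing, and the second grasp held.
- **Wrong direction once:** one 1 mm sideways correction above the mouth went the wrong way. I reversed it before lowering further.
- **Camera mismatch:** the two cameras disagree by about 2 mm. I aligned the lid and mouth within the side camera only, because the arm blocked the top view. The final angle therefore comes from one camera.

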